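# Transfer a row of sample tubes to the centrifuge rack in order

## Robot

A 6-joint arm with a two-finger parallel gripper is mounted at the origin on the work surface. World frame = base frame: x ahead of the robot, y to its left, z up, the work surface at z = 0. Lengths are in mm, angles in degrees, forces in N, time in s.
With the tool pointing down it reaches from about 300 to 850 mm from the base axis. Payload 4.2 kg.
Tool frame: the origin (TCP) lies at the very end of the fingers, on their centre line; the grasp point (between the pads) lies 19 mm behind it; z points along the fingers, y is the direction in which the jaws open and shut (so a half turn about z gives the same grasp; the last joint's range is limited). The gripper opens to 91 mm and grips with 3 to 60 N. Pads are 32 mm wide; open, the fingers measure 118 mm over their backs; the gripper's body (76 mm by 178 mm) begins 60 mm behind the grasp point.
Start: joints at [-70.531, 18.312, 89.639, -0, 72.044, -1.146], TCP at [202.454, -538.197, 213.976] pointing down, gripper open.
Joint ranges: [-177.97, 177.97], [-48.28, 115.42], [12.27, 149.76], [-77.06, 257.06], [2.81, 150.46], [-146.56, 146.56]. Speed limits (degrees/s): [147.25, 147.25, 180, 180, 180, 180].

## Interface

Orientations are given as [roll, pitch, yaw] about the fixed x, y, z axes, in that order (R = Rz(yaw) Ry(pitch) Rx(roll)).
In Python, from workcell import env gives the robot as it stands. The module is installed in compiled form; this text tells all that it offers.
- The arm moves only by the tool arm_command, never from a script. Its argument "targets" is a list of rows, each a list of 5 numbers: the closure, from 0 (fully open) to 1 (shut), then the shift along the tool's x, y, z each as a share of 50 cm, from -1 to 1, then the turn about the tool's z as a share of pi/4 rad, from -1 to 1. A call has 1 to 8 rows; each row is the pose to reach, as a shift and turn from the pose measured when the call began, along the tool's axes at that moment; what a row does not reach only later rows make up. A row lasts 1/12 s, in which the tool goes at most 41.7 mm and 7.16 degrees, less where a joint would pass 70% of its speed; a pose out of reach is approached as far as the arm can. A call with a number of a shift or a turn outside -1 to 1 is refused whole. A call with a gripper value outside its range is refused whole. The fingers move at their own pace and stop on an object; "squeeze" is the grip in N (left out, the last holds). Time passes only in rows, so rows that repeat a pose let the fingers close. It gives the time, the measured TCP pose, the force and the opening at its end, in the units of the state.
- env.state(): the state, without advancing time (a new reading comes with each control period).
- env.grab_frame(name): name is "side" or "top"; returns the picture (480x640x3 uint8, red, green, blue); there is no depth.
- env.camera_params(name): a dict with "camera_matrix" (3x3 intrinsics, pixels), "dist_coeffs" ([k1, k2, p1, p2, k3] as OpenCV has them; the pictures are not rectified), "R" (3x3) and "t" (3): a world point X has camera coordinates R X + t. Camera axes: x right, y down, z forward; pixel columns grow to the right and rows downward; lengths in mm; the calibration is good to about 2 mm. A picture is of the moment at which its call begins. camera_params takes no time and is no camera call.
- env.job_done(): hands the job in, once; it reports no verdict.
The state is a dict: "time_s": time; "qpos": joint angles; "qvel": joint speeds; "effort": joint torques, N m; "ee_pos": TCP position; "ee_rot": TCP orientation; "force": force on the tool from outside, world axes, zero at the start; "torque": the same for the moment, N m; "gripper_width": finger opening in mm.
Only numpy, scipy, OpenCV 4.12 (cv2) and the standard library are available. Lean on these libraries where they do the work, as an engineer would, in place of code of your own. Each camera call takes 0.05 s, during which the arm holds its last target.

## Task

Move the four capped sample tubes from their coloured cups into the grey rack, one to a compartment, keeping their order: the tube that starts leftmost in its row, seen from the robot's side of the bench (its left hand), goes into the compartment next to the orange end block, and the others follow in turn towards the plain end. Keep the tubes upright, set them down on the rack's floor without dropping them, and let go.

Things in the scene. Friction and masses are not known exactly. Their poses are not given: they have to be found in the camera images.
- tube_purple_center (a point): Loose, upright, flat-bottomed sample tube with a purple screw cap, about 40 g. Whitish round body 30 mm in diameter, 95 mm tall over all; the cap is 34 mm in diameter and takes the top 24 mm. The point is the tube's centre, 47.5 mm above its underside: the cap's middle is 35.5 mm above the point, its top 47.5 mm. z points up to the cap; its yaw means nothing.
- tube_yellow_center (a point): Loose, upright, flat-bottomed sample tube with a yellow screw cap, about 40 g. Whitish round body 30 mm in diameter, 95 mm tall over all; the cap is 34 mm in diameter and takes the top 24 mm. The point is the tube's centre, 47.5 mm above its underside: the cap's middle is 35.5 mm above the point, its top 47.5 mm. z points up to the cap; its yaw means nothing.
- tube_green_center (a point): Loose, upright, flat-bottomed sample tube with a green screw cap, about 40 g. Whitish round body 30 mm in diameter, 95 mm tall over all; the cap is 34 mm in diameter and takes the top 24 mm. The point is the tube's centre, 47.5 mm above its underside: the cap's middle is 35.5 mm above the point, its top 47.5 mm. z points up to the cap; its yaw means nothing.
- tube_blue_center (a point): Loose, upright, flat-bottomed sample tube with a blue screw cap, about 40 g. Whitish round body 30 mm in diameter, 95 mm tall over all; the cap is 34 mm in diameter and takes the top 24 mm. The point is the tube's centre, 47.5 mm above its underside: the cap's middle is 35.5 mm above the point, its top 47.5 mm. z points up to the cap; its yaw means nothing.
- holder_purple: Fixed open-topped purple plastic cup, 52 x 52 mm square, 28 mm high, walls and floor 3 mm thick, in which the purple-capped tube stands at the start. Four such cups stand 56 mm apart in a straight row on a white foam base 12 mm thick, 72 x 240 mm, in any colour order. Origin at the centre of the cup's underside (12 mm above the bench); y runs along the row towards its left-hand end (robot's left), x across the row, away from the robot.
- holder_yellow: Fixed open-topped yellow plastic cup, 52 x 52 mm square, 28 mm high, walls and floor 3 mm thick, in which the yellow-capped tube stands at the start. Four such cups stand 56 mm apart in a straight row on a white foam base 12 mm thick, 72 x 240 mm, in any colour order. Origin at the centre of the cup's underside (12 mm above the bench); y runs along the row towards its left-hand end (robot's left), x across the row, away from the robot.
- holder_green: Fixed open-topped green plastic cup, 52 x 52 mm square, 28 mm high, walls and floor 3 mm thick, in which the green-capped tube stands at the start. Four such cups stand 56 mm apart in a straight row on a white foam base 12 mm thick, 72 x 240 mm, in any colour order. Origin at the centre of the cup's underside (12 mm above the bench); y runs along the row towards its left-hand end (robot's left), x across the row, away from the robot.
- holder_blue: Fixed open-topped blue plastic cup, 52 x 52 mm square, 28 mm high, walls and floor 3 mm thick, in which the blue-capped tube stands at the start. Four such cups stand 56 mm apart in a straight row on a white foam base 12 mm thick, 72 x 240 mm, in any colour order. Origin at the centre of the cup's underside (12 mm above the bench); y runs along the row towards its left-hand end (robot's left), x across the row, away from the robot.
- rack: Fixed light grey rack with one row of four square open compartments, empty at the start. 58 mm (x) by 220 mm (y), 30 mm high; floor 5 mm thick, walls 4 mm. Each compartment is 50 x 50 mm inside; their centres lie on the rack's y axis at y = +81, +27, -27 and -81 mm. Origin at the centre of the rack's underside, on the bench; y runs along the row towards the robot's left, x across it, away from the robot, z up.
- flag: Fixed orange end block, 58 x 16 mm and 36 mm high, on one end of the grey rack, either the left or the right (at y = +119 or -119 mm in the rack's frame). It marks the end at which the row begins. Origin at the centre of its underside. The rack's other end carries a like block in plain grey.
Not all that is in view belongs to the job. What is shaped like the part that bears tube_green_center but red is not meant.

How it is judged:
By the outcome, as a careful person would: the job done as asked, in the order asked, and still so for the second after the job is handed in, with the robot touching nothing.
It also fails if it takes over 99 s, if anything falls off the work surface, if the arm or the gripper's body presses on something with over 40 N, if the wrist force passes 120 N, or if a joint passes its speed limit or range.

## Working session

There is one attempt and no reset: what is moved stays moved. The work goes in short steps, Python scripts to look and compute and a tool call to move; the robot and the scene stay as the last step left them, time stands still between calls to the robot, and variables do not carry over. Pictures are saved under pics/ and viewed, and the job is handed in when it is done.

Besides the shell and the picture viewer there is one more tool, called by a JSON object that holds its "fn" and its "kwargs". arm_command: Moves the arm, as the interface text tells. Shift numbers are shares of 50 cm and turn numbers shares of pi/4 rad, none past 1 either way. Its arguments: {"type":"object","properties":{"targets":{"type":"array"},"squeeze":{"type":"number"}},"required":["targets"]}

```bash
mkdir -p pics; python3 - <<'E'
from workcell import env
import cv2
s=env.state(); print(s)
for n in("top","side"):
    p=env.camera_params(n); print(n,p)
    cv2.imwrite(f"pics/{n}0.png",env.grab_frame(n)[:,:,::-1])
E
```

```text
{'time_s': 0.0, 'qpos': array([-7.05304162e+01,  1.83524103e+01,  8.97056771e+01, -2.58559957e-03,
        7.20417565e+01, -1.14530359e+00]), 'qvel': array([-0.00446053, -0.08825044,  0.03473734, -0.11503405, -0.05481658,
       -0.03414721]), 'effort': array([ 1.32293935e-04, -4.12456083e+01, -2.31970793e+01,  7.28810183e-02,
        4.58734052e-02, -1.25587253e-04]), 'ee_pos': array([ 202.27932073, -537.72477602,  213.11748838]), 'ee_rot': array([-1.79900127e+02,  4.62069437e-04,  2.06156871e+01]), 'force': array([ 0.10325089,  0.04205305, -0.04989002]), 'torque': array([ 0.02409973,  0.01928574, -0.01235285]), 'gripper_width': 91.64495778340604}
top {'camera_matrix': array([[590.81279684,   0.        , 322.6947942 ],
       [  0.        , 590.81279684, 245.38224767],
       [  0.        ,   0.        ,   1.        ]]), 'dist_coeffs': array([-0.1000533,  0.       ,  0.       ,  0.       ,  0.       ]), 'R': array([[ 2.10025629e-02, -9.99770465e-01,  4.23204149e-03],
       [-9.87802329e-01, -2.14040223e-02, -1.54234971e-01],
       [ 1.54290151e-01, -9.41090767e-04, -9.88025133e-01]]), 't': array([  -4.58543012,  489.6075942 , 1082.13195301])}
side {'camera_matrix': array([[502.51820794,   0.        , 318.1702053 ],
       [  0.        , 502.51820794, 242.50815689],
       [  0.        ,   0.        ,   1.        ]]), 'dist_coeffs': array([0.03458396, 0.        , 0.        , 0.        , 0.        ]), 'R': array([[ 0.97088056, -0.23902305,  0.01609095],
       [-0.16952924, -0.73295677, -0.65881273],
       [ 0.1692654 ,  0.63690059, -0.75213487]]), 't': array([-477.44493246,  125.99052979,  816.38598673])}
```

View pics/top0.png

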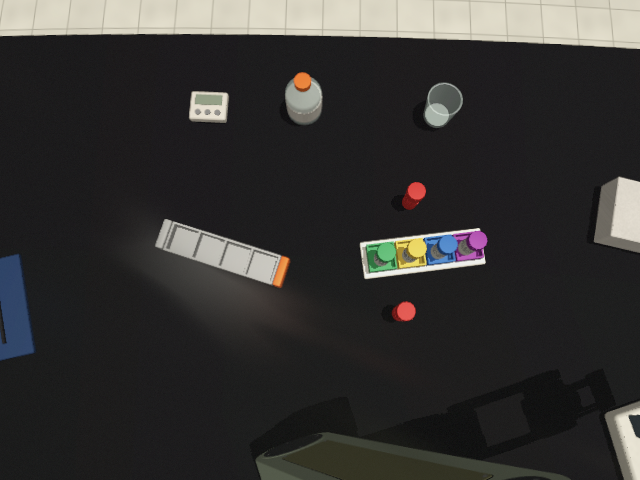

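View pics/side0.png

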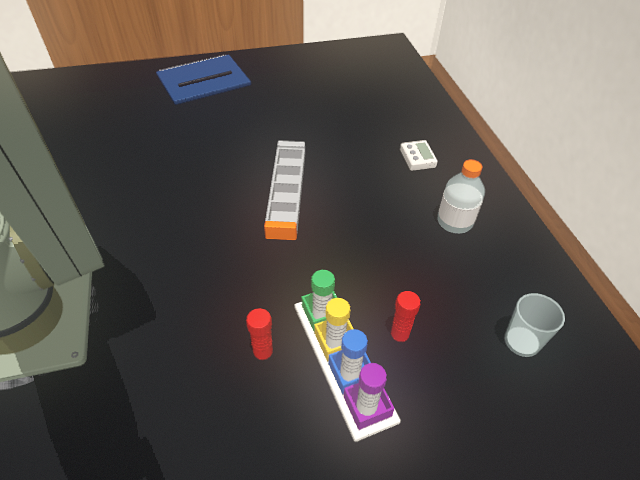

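Top view: reading left to right, the tubes are green (386,252), yellow (417,248), blue (447,245) and purple (477,241). Two red tubes, at (415,195) and (404,312), don't belong to the job. The orange flag (281,270) is on the rack's right end. I'll enlarge both areas to check.

```bash
python3 - <<'E'
import cv2,numpy as np
t=cv2.imread("pics/top0.png"); s=cv2.imread("pics/side0.png")
a=cv2.resize(t[170:330,350:500],None,fx=3,fy=3,interpolation=cv2.INTER_CUBIC)
b=cv2.resize(s[250:450,240:430],(456,480),interpolation=cv2.INTER_CUBIC)[:, :340]
cv2.imwrite("pics/c1.png",np.hstack([a,b]))
c=cv2.resize(t[210:295,145:300],None,fx=5,fy=5,interpolation=cv2.INTER_CUBIC)
cv2.imwrite("pics/c2.png",c)
E
```

```text
(no output)
```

View pics/c1.png

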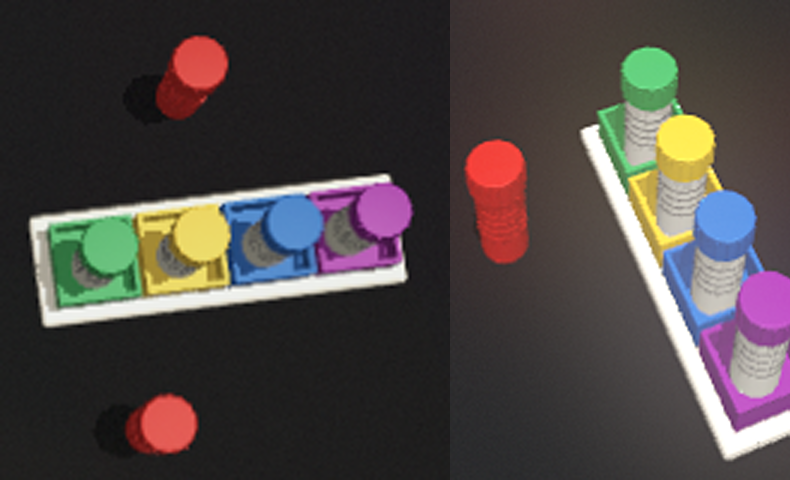

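View pics/c2.png

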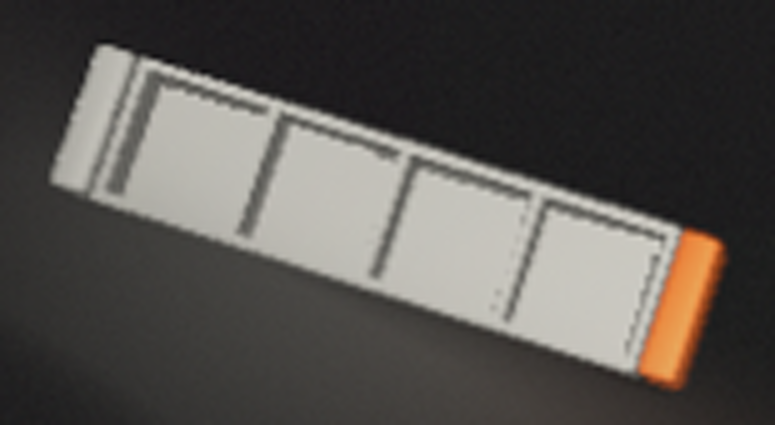

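```bash
cat > h.py <<'E'
import cv2,numpy as np
from workcell import env
P={n:env.camera_params(n) for n in("top","side")}
def ray(n,uv):
    p=P[n];x=cv2.undistortPoints(np.array([[uv]],float),p["camera_matrix"],p["dist_coeffs"])[0,0]
    R=p["R"];return -R.T@p["t"],R.T@np.array([x[0],x[1],1])
def plane(n,uv,z):
    c,d=ray(n,uv);return (c+d*(z-c[2])/d[2])
def proj(n,X):
    p=P[n];r,_=cv2.Rodrigues(p["R"]);return cv2.projectPoints(np.array(X,float).reshape(-1,1,3),r,p["t"],p["camera_matrix"],p["dist_coeffs"])[0][:,0]
def tri(a,b):
    c1,d1=ray("top",a);c2,d2=ray("side",b);d1/=np.linalg.norm(d1);d2/=np.linalg.norm(d2)
    A=np.stack([d1,-d2],1);s=np.linalg.lstsq(A,c2-c1,rcond=None)[0]
    p,q=c1+s[0]*d1,c2+s[1]*d2;return (p+q)/2,np.linalg.norm(p-q)
E
python3 - <<'E'
from h import *
t=cv2.imread("pics/top0.png"); s=cv2.imread("pics/side0.png")
print("cams",ray("top",(0,0))[0].round(),ray("side",(0,0))[0].round())
a=[350,170];k=3
caps={"green":(109,247),"yellow":(201,234),"blue":(293,223),"purple":(383,211),"red1":(200,64),"red2":(169,423)}
sd={"green":(649,73),"yellow":(686,140),"blue":(725,214),"purple":(767,297)}
pts=[]
for n,(x,y) in caps.items():
    uv=(a[0]+(x+.5)/3-.5,a[1]+(y+.5)/3-.5)
    q=plane("top",uv,110 if n[0:3]!="red" else 95)
    msg=""
    if n in sd:
        b=sd[n]; vb=(240+(b[0]-450)/2.4,250+(b[1])/2.4)
        X,e=tri(uv,vb); msg=f"tri {X.round(1)} gap {e:.1f}"; pts.append(q)
    print(n,np.round(uv,1),q.round(1),msg)
pts=np.array(pts);d=pts[0]-pts[-1];print("row dir",np.degrees(np.arctan2(d[1],d[0])),np.linalg.norm(d)/3)
def c2(x,y):return(145+(x+.5)/5-.5,210+(y+.5)/5-.5)
c=[plane("top",c2(*p),30) for p in((137,57),(681,228),(638,374),(92,193))]
print(np.round(c,1))
print([np.linalg.norm(c[i]-c[(i+1)%4]).round(1) for i in range(4)])
# dark inner walls' far edge / whites: white foam corners top z=12
def c1(x,y):return(350+(x+.5)/3-.5,170+(y+.5)/3-.5)
f=[plane("top",c1(*p),12) for p in((31,217),(388,176),(406,280),(46,326))]
print(np.round(f,1),[np.linalg.norm(f[i]-f[(i+1)%4]).round(1) for i in range(4)],np.mean(f,0))
E
```

```text
cams [ 317.    7. 1145.] [ 347. -542.  705.]
green [386. 252.] [ 468.9 -106.5  110. ] tri [ 470.4 -107.3  103.5] gap 1.1
yellow [416.7 247.7] [ 477.9 -161.1  110. ] tri [ 479.1 -161.9  105.8] gap 1.2
blue [447.3 244. ] [ 485.7 -216.2  110. ] tri [ 486.6 -216.5  108.8] gap 1.4
purple [477.3 240. ] [ 494.1 -270.5  110. ] tri [ 494.2 -270.6  110. ] gap 0.3
red1 [416.3 191. ] [ 585.2 -163.5   95. ] 
red2 [406.  310.7] [ 366.7 -144.3   95. ] 
row dir 98.7261150381314 55.3223435466901
[[532.2 298.1  30. ]
 [470.2  85.2  30. ]
 [414.1  99.8  30. ]
 [478.7 312.3  30. ]]
[np.float64(221.7), np.float64(57.9), np.float64(222.1), np.float64(55.4)]
[[ 501.9  -66.5   12. ]
 [ 534.2 -300.6   12. ]
 [ 465.8 -311.1   12. ]
 [ 431.2  -77.    12. ]] [np.float64(236.3), np.float64(69.3), np.float64(236.7), np.float64(71.4)] [ 483.26609432 -188.80686708   12.        ]
```

```bash
cat >> h.py <<'E'
from scipy.spatial.transform import Rotation as Ro
PICK={"green":(470,-106),"yellow":(478.5,-161.3),"blue":(486.5,-216.5),"purple":(494.8,-271.2)}
RC=np.array([473.8,198.9]);RD=np.array([np.cos(np.radians(73.4)),np.sin(np.radians(73.4))])
PLACE={n:RC+RD*y for n,y in zip(PICK,(-81,-27,27,81))}
def cmd(xyz,yaw):
    s=env.state();R=Ro.from_euler("xyz",s["ee_rot"],degrees=True).as_matrix()
    d=R.T@(np.array(xyz)-s["ee_pos"])/500
    dy=(yaw-s["ee_rot"][2]+180)%360-180
    print("cmd",d.round(4),"turn",round(-dy/45,4),"| pos",s["ee_pos"].round(1),s["ee_rot"].round(2),"w",round(s["gripper_width"],1),"F",s["force"].round(1),"t",round(s["time_s"],2))
E
python3 - <<'E'
from h import *
RN=np.array([RD[1],-RD[0]])
for n in("top","side"):
    im=cv2.imread(f"pics/{n}0.png")
    im=cv2.resize(im,None,fx=4,fy=4,interpolation=cv2.INTER_CUBIC)
    def dot(X,c):
        for u in proj(n,X): cv2.circle(im,tuple(((u+.5)*4-.5).astype(int)),2,c,-1)
    for y in(-81,-27,27,81):
        dot([[*(RC+RD*(y+a*25)+RN*b*25),30] for a in(-1,1) for b in(-1,1)],(0,0,255))
    dot([[*(RC+RD*a*110+RN*b*29),30] for a in(-1,1) for b in(-1,1)],(255,0,0))
    for k,p in PICK.items(): dot([[*p,110]]+[[p[0]+17*np.cos(a),p[1]+17*np.sin(a),110] for a in np.arange(0,6.3,.5)],(0,0,0))
    if n=="top": o=[im[840:1160,600:1180],im[840:1160,1420:1980]]
    else: o=[im[540:980,1020:1300],im[1040:1740,1160:1600]]
    for i,x in enumerate(o): cv2.imwrite(f"pics/o_{n}{i}.png",x[:600,:800])
a=cv2.imread("pics/o_top0.png");b=cv2.imread("pics/o_top1.png");w=max(a.shape[1],b.shape[1])
f=lambda x:cv2.copyMakeBorder(x,0,0,0,w-x.shape[1],0)
cv2.imwrite("pics/ot.png",cv2.resize(np.vstack([f(a),f(b)]),None,fx=.93,fy=.93))
a=cv2.imread("pics/o_side0.png");b=cv2.imread("pics/o_side1.png");h=max(a.shape[0],b.shape[0])
f=lambda x:cv2.copyMakeBorder(x,0,h-x.shape[0],0,0,0)
cv2.imwrite("pics/os.png",np.hstack([f(a),f(b)]))
cmd((470,-106,213),98.2); print(PLACE)
E
```

```text
cmd [ 0.8052 -0.6197  0.0014] turn -1.7241 | pos [ 202.3 -537.8  213.2] [-179.91   -0.     20.62] w 91.1 F [-0.1 -0.5 -0.6] t 0.1
{'green': array([450.65924224, 121.27587147]), 'yellow': array([466.08641408, 173.02529049]), 'blue': array([481.51358592, 224.77470951]), 'purple': array([496.94075776, 276.52412853])}
```

View pics/ot.png

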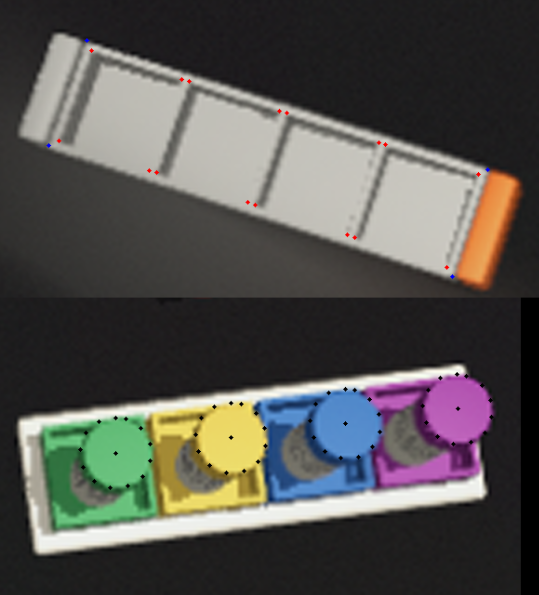

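View pics/os.png

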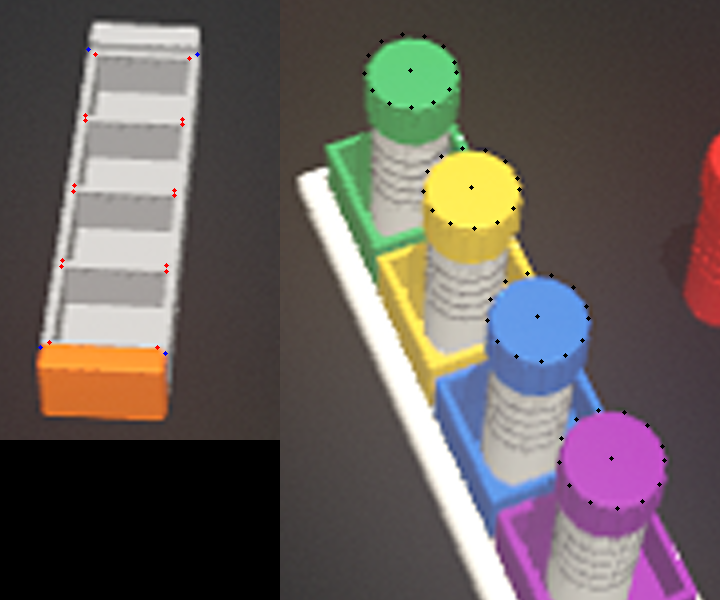

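The overlays match in both views to about 2 mm. The order is confirmed as green, yellow, blue, purple, with the flag on the right end. Moving now.

{"fn": "arm_command", "kwargs": {"targets": [[0, 0.0, 0, 0, -0.15], [0, 0.12, -0.1, 0, -0.3], [0, 0.22, -0.17, 0, -0.45], [0, 0.32, -0.25, 0, -0.6], [0, 0.42, -0.32, 0, -0.75], [0, 0.5, -0.38, 0, -0.9], [0, 0.56, -0.43, 0, -1], [0, 0.6, -0.46, 0, -1]], "squeeze": 20}}

```text
time_s: 0.77
ee_pos: [356.7, -288.2, 213.2]
ee_rot: [-179.9, -0.1, 65.7]
force: [1.2, -1.3, 0.7]
gripper_width: 90.8
```

```bash
python3 -c "
from h import *
cmd((470,-106,210),98.2)"
```

```text
cmd [0.4253 0.057  0.0069] turn -0.7213 | pos [ 356.7 -288.2  213.2] [-1.7991e+02 -7.0000e-02  6.5740e+01] w 90.8 F [ 1.2 -1.3  0.7] t 0.77
```

{"fn": "arm_command", "kwargs": {"targets": [[0, 0.08, 0.01, 0, -0.15], [0, 0.16, 0.02, 0, -0.3], [0, 0.24, 0.03, 0, -0.45], [0, 0.32, 0.045, 0, -0.6], [0, 0.38, 0.05, 0, -0.72], [0, 0.42, 0.057, 0.0, -0.72], [0, 0.425, 0.057, 0.0, -0.72], [0, 0.425, 0.057, 0.0, -0.72]]}}

```text
time_s: 1.43
ee_pos: [470.0, -105.4, 213.1]
ee_rot: [-179.9, -0.1, 98.3]
force: [-0.8, -0.0, -0.1]
gripper_width: 91.1
```

```bash
python3 -c "
from h import *
cmd((470,-106,79),98.2)"
```

```text
cmd [-0.0018  0.0003  0.2681] turn 0.0017 | pos [ 470.  -105.4  213.1] [-1.799e+02 -1.100e-01  9.828e+01] w 91.1 F [-0.8 -0.  -0.1] t 1.43
```

{"fn": "arm_command", "kwargs": {"targets": [[0, 0, 0, 0.06, 0], [0, -0.001, 0, 0.12, 0], [0, -0.001, 0, 0.18, 0], [0, -0.001, 0, 0.23, 0], [0, -0.001, 0, 0.26, 0], [0, -0.001, 0, 0.268, 0], [0, -0.001, 0, 0.268, 0], [0.3, -0.001, 0, 0.268, 0]]}}

```text
time_s: 2.1
ee_pos: [470.0, -106.6, 79.8]
ee_rot: [-180.0, -0.1, 98.2]
force: [-0.0, 0.3, -0.5]
gripper_width: 87.4
```

{"fn": "arm_command", "kwargs": {"targets": [[0.5, 0, 0, 0, 0], [0.6, 0, 0, 0, 0], [0.7, 0, 0, 0, 0], [0.8, 0, 0, 0, 0], [1, 0, 0, 0, 0], [1, 0, 0, 0, 0], [1, 0, 0, 0, 0], [1, 0, 0, 0, 0]]}}

```text
time_s: 2.77
ee_pos: [470.1, -106.5, 79.8]
ee_rot: [-180.0, -0.1, 98.2]
force: [0.2, -0.4, -0.2]
gripper_width: 33.8
```

```bash
python3 - <<'E'
from h import *
t=env.grab_frame("top")[:,:,::-1];s=env.grab_frame("side")[:,:,::-1]
cv2.imwrite("pics/g1.png",np.hstack([cv2.resize(t[150:350,340:500],(400,500)),cv2.resize(s[230:430,240:400],(400,500))]))
cmd((470,-106,210),98.2)
E
```

```text
cmd [ 1.400e-03 -2.000e-04 -2.605e-01] turn 0.0002 | pos [ 470.1 -106.5   79.8] [-1.7995e+02 -8.0000e-02  9.8210e+01] w 33.4 F [-0.   1.1 -0.3] t 2.87
```

View pics/g1.png

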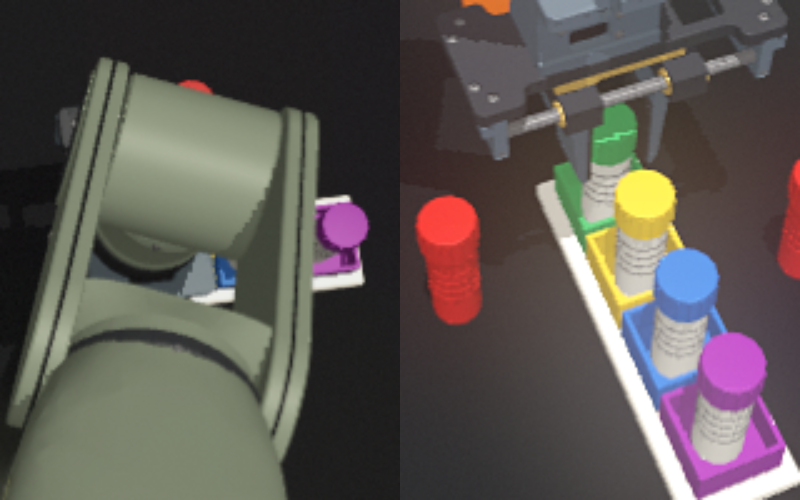

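The side view shows the fingers straddling the green cap at about (615,130), and the width of 33.6 matches the cap. Lifting.

{"fn": "arm_command", "kwargs": {"targets": [[1, 0, 0, -0.03, 0], [1, 0, 0, -0.07, 0], [1, 0, 0, -0.12, 0], [1, 0, 0, -0.18, 0], [1, 0, 0, -0.23, 0], [1, 0, 0, -0.26, 0], [1, 0, 0, -0.26, 0], [1, 0, 0, -0.26, 0]]}}

```text
time_s: 3.53
ee_pos: [470.3, -106.7, 209.8]
ee_rot: [180.0, -0.1, 98.2]
force: [-0.3, 0.8, -1.0]
gripper_width: 33.4
```

```bash
python3 - <<'E'
from h import *
cmd((*PLACE["green"],210),73.4)
E
```

```text
cmd [4.569e-01 2.630e-02 1.000e-04] turn 0.5514 | pos [ 470.3 -106.7  209.8] [ 1.800e+02 -5.000e-02  9.821e+01] w 33.4 F [-0.3  0.8 -1. ] t 3.53
```

{"fn": "arm_command", "kwargs": {"targets": [[1, 0.04, 0.002, 0, 0.06], [1, 0.1, 0.006, 0, 0.13], [1, 0.17, 0.01, 0, 0.2], [1, 0.24, 0.014, 0, 0.3], [1, 0.31, 0.018, 0, 0.4], [1, 0.37, 0.021, 0, 0.48], [1, 0.42, 0.024, 0, 0.55], [1, 0.45, 0.026, 0, 0.55]]}}

```text
time_s: 4.2
ee_pos: [449.3, 120.0, 207.9]
ee_rot: [-179.8, 0.0, 73.5]
force: [-0.4, -0.6, 0.0]
gripper_width: 33.4
```

{"fn": "arm_command", "kwargs": {"targets": [[1, 0, 0, 0, 0], [1, 0, 0, 0, 0]]}}

```text
time_s: 4.37
ee_pos: [448.0, 120.2, 205.9]
ee_rot: [-179.5, 0.2, 73.6]
force: [-1.3, -0.8, -0.8]
gripper_width: 33.2
```

```bash
python3 - <<'E'
from h import *
cmd((*PLACE["green"],71),73.4)
E
```

```text
cmd [0.0043 0.0067 0.2698] turn 0.0045 | pos [448.  120.2 205.9] [-1.7954e+02  1.7000e-01  7.3600e+01] w 33.2 F [-1.3 -0.8 -0.8] t 4.37
```

{"fn": "arm_command", "kwargs": {"targets": [[1, 0.004, 0.006, 0.03, 0], [1, 0.004, 0.006, 0.08, 0], [1, 0.004, 0.006, 0.13, 0], [1, 0.004, 0.006, 0.18, 0], [1, 0.004, 0.006, 0.22, 0], [1, 0.004, 0.006, 0.24, 0], [1, 0.004, 0.006, 0.25, 0], [1, 0.004, 0.006, 0.25, 0]]}}

```text
time_s: 5.03
ee_pos: [449.3, 119.9, 79.4]
ee_rot: [-179.4, 0.3, 73.5]
force: [1.0, 0.1, 0.3]
gripper_width: 33.5
```

```bash
python3 - <<'E'
from h import *
s=env.grab_frame("side")[:,:,::-1]
cv2.imwrite("pics/g2.png",cv2.resize(s[110:270,200:360],(600,600),interpolation=cv2.INTER_CUBIC))
cmd((*PLACE["green"],71),73.4)
E
```

```text
cmd [0.0022 0.0007 0.0188] turn 0.0033 | pos [450.1 120.3  80.4] [-179.47    0.22   73.55] w 33.5 F [-0.7  0.2  0.6] t 5.08
```

View pics/g2.png

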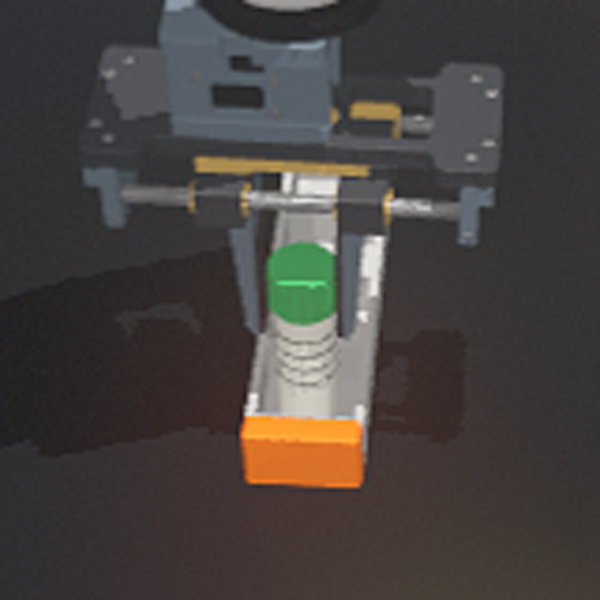

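The green tube is centred in the compartment next to the orange block and still held. Lowering slowly.

{"fn": "arm_command", "kwargs": {"targets": [[1, 0.002, 0, 0.006, 0], [1, 0.002, 0, 0.011, 0], [1, 0.002, 0, 0.015, 0], [1, 0.002, 0, 0.017, 0], [1, 0.002, 0, 0.019, 0], [1, 0.002, 0, 0.02, 0], [1, 0.002, 0, 0.021, 0], [1, 0.002, 0, 0.021, 0]]}}

```text
time_s: 5.75
ee_pos: [450.3, 121.3, 69.9]
ee_rot: [-179.5, 0.2, 73.6]
force: [-0.6, -0.6, -1.3]
gripper_width: 33.0
```

{"fn": "arm_command", "kwargs": {"targets": [[1, 0, 0, 0.001, 0], [1, 0, 0, 0.002, 0], [1, 0, 0, 0.003, 0], [1, 0, 0, 0.003, 0]]}}

```text
time_s: 6.08
ee_pos: [450.6, 121.5, 69.8]
ee_rot: [-179.5, 0.2, 73.5]
force: [-2.6, -0.3, 10.4]
gripper_width: 33.4
```

Floor contact (10 N). Releasing.

{"fn": "arm_command", "kwargs": {"targets": [[0.3, 0, 0, -0.001, 0], [0.3, 0, 0, -0.001, 0], [0.3, 0, 0, -0.001, 0], [0.3, 0, 0, -0.001, 0], [0.3, 0, 0, -0.001, 0], [0.3, 0, 0, -0.001, 0]]}}

```text
time_s: 6.58
ee_pos: [450.5, 121.5, 70.0]
ee_rot: [-179.5, 0.2, 73.5]
force: [0.6, -0.1, -0.4]
gripper_width: 63.5
```

{"fn": "arm_command", "kwargs": {"targets": [[0.3, 0, 0, -0.03, 0], [0.3, 0, 0, -0.08, 0], [0.3, 0, 0, -0.14, 0], [0.3, 0, 0, -0.2, 0], [0.3, 0, 0, -0.24, 0], [0.3, 0, 0, -0.26, 0], [0.3, 0, 0, -0.26, 0]]}}

```text
time_s: 7.17
ee_pos: [452.9, 121.9, 201.9]
ee_rot: [-179.7, 0.1, 73.5]
force: [0.4, 0.2, -0.5]
gripper_width: 64.1
```

```bash
python3 - <<'E'
from h import *
cmd((*PICK["yellow"],206),98.2)
E
```

```text
cmd [-0.5287  0.2094 -0.0086] turn -0.5479 | pos [452.9 121.9 201.9] [-1.7973e+02  6.0000e-02  7.3550e+01] w 64.1 F [ 0.4  0.2 -0.5] t 7.17
```

{"fn": "arm_command", "kwargs": {"targets": [[0.3, -0.07, 0.03, -0.009, -0.08], [0.3, -0.14, 0.055, -0.009, -0.16], [0.3, -0.21, 0.083, -0.009, -0.24], [0.3, -0.28, 0.11, -0.009, -0.32], [0.3, -0.35, 0.139, -0.009, -0.4], [0.3, -0.42, 0.166, -0.009, -0.48], [0.3, -0.48, 0.19, -0.009, -0.55], [0.3, -0.52, 0.206, -0.009, -0.55]]}}

```text
time_s: 7.83
ee_pos: [477.1, -159.3, 204.0]
ee_rot: [-179.5, -0.1, 98.3]
force: [0.4, 0.5, 0.4]
gripper_width: 64.0
```

{"fn": "arm_command", "kwargs": {"targets": [[0.3, 0, 0, 0, 0], [0.3, 0, 0, 0, 0]]}}

```text
time_s: 8.0
ee_pos: [475.9, -159.9, 201.7]
ee_rot: [-179.3, -0.2, 98.1]
force: [0.2, 0.5, 0.3]
gripper_width: 64.1
```

```bash
python3 - <<'E'
from h import *
im=env.grab_frame("side")[:,:,::-1]
cv2.imwrite("pics/s2.png",im)
cmd((*PICK["yellow"],79.5),98.2)
E
```

```text
cmd [-0.0067  0.007   0.2452] turn 0.0003 | pos [ 476.  -158.8  202.1] [-179.34   -0.25   98.22] w 63.9 F [-0.4 -0.4 -0.2] t 8.05
```

View pics/s2.png

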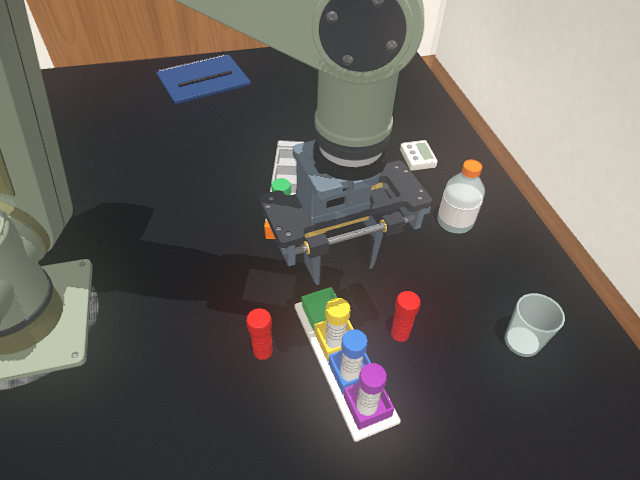

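{"fn": "arm_command", "kwargs": {"targets": [[0.3, -0.007, 0.007, 0.03, 0], [0.3, -0.007, 0.007, 0.09, 0], [0.3, -0.007, 0.007, 0.15, 0], [0.3, -0.007, 0.007, 0.2, 0], [0.3, -0.007, 0.007, 0.23, 0], [0.3, -0.007, 0.007, 0.245, 0], [0.3, -0.007, 0.007, 0.245, 0], [0.3, -0.007, 0.007, 0.245, 0]]}}

```text
time_s: 8.72
ee_pos: [478.8, -160.7, 79.9]
ee_rot: [-179.4, -0.3, 98.3]
force: [0.7, -0.4, 0.1]
gripper_width: 63.7
```

{"fn": "arm_command", "kwargs": {"targets": [[0.5, 0, 0, 0, 0], [0.6, 0, 0, 0, 0], [0.8, 0, 0, 0, 0], [1, 0, 0, 0, 0], [1, 0, 0, 0, 0], [1, 0, 0, 0, 0]]}}

```text
time_s: 9.22
ee_pos: [479.0, -160.9, 80.3]
ee_rot: [-179.4, -0.2, 98.3]
force: [-0.9, 0.0, 1.5]
gripper_width: 33.5
```

{"fn": "arm_command", "kwargs": {"targets": [[1, 0, 0, -0.03, 0], [1, 0, 0, -0.07, 0], [1, 0, 0, -0.12, 0], [1, 0, 0, -0.18, 0], [1, 0, 0, -0.23, 0], [1, 0, 0, -0.26, 0], [1, 0, 0, -0.26, 0], [1, 0, 0, -0.26, 0]]}}

```text
time_s: 9.88
ee_pos: [480.5, -161.2, 210.4]
ee_rot: [-179.5, -0.2, 98.3]
force: [0.1, -0.1, -0.4]
gripper_width: 33.3
```

```bash
python3 - <<'E'
from h import *
cmd((*PLACE["yellow"],210),73.4)
E
```

```text
cmd [0.6657 0.0676 0.0026] turn 0.5525 | pos [ 480.5 -161.2  210.4] [-179.45   -0.2    98.26] w 33.3 F [ 0.1 -0.1 -0.4] t 9.88
```

{"fn": "arm_command", "kwargs": {"targets": [[1, 0.04, 0.004, 0, 0.05], [1, 0.11, 0.011, 0, 0.1], [1, 0.19, 0.02, 0, 0.18], [1, 0.27, 0.028, 0, 0.26], [1, 0.35, 0.036, 0, 0.34], [1, 0.43, 0.044, 0, 0.42], [1, 0.51, 0.052, 0, 0.5], [1, 0.58, 0.059, 0, 0.55]]}}

```text
time_s: 10.55
ee_pos: [466.3, 132.0, 209.2]
ee_rot: [-179.2, 0.1, 73.4]
force: [0.9, -0.7, -0.4]
gripper_width: 33.6
```

```bash
python3 - <<'E'
from h import *
cmd((*PLACE["yellow"],210),73.4)
E
```

```text
cmd [ 0.0785 -0.0239 -0.0015] turn -0.0003 | pos [466.3 132.  209.2] [-1.7922e+02  1.4000e-01  7.3390e+01] w 33.6 F [ 0.9 -0.7 -0.4] t 10.55
```

{"fn": "arm_command", "kwargs": {"targets": [[1, 0.045, -0.014, 0, 0], [1, 0.07, -0.021, 0, 0], [1, 0.0785, -0.024, 0, 0], [1, 0.0785, -0.024, 0, 0], [1, 0.0785, -0.024, 0, 0]]}}

```text
time_s: 10.97
ee_pos: [465.8, 171.9, 208.5]
ee_rot: [-179.2, 0.2, 73.4]
force: [0.5, 0.2, -0.4]
gripper_width: 33.0
```

```bash
python3 - <<'E'
from h import *
cmd((*PLACE["yellow"],79),73.4)
E
```

```text
cmd [0.0034 0.0036 0.259 ] turn -0.0008 | pos [465.8 171.9 208.5] [-179.17    0.23   73.36] w 33.0 F [ 0.5  0.2 -0.4] t 10.97
```

{"fn": "arm_command", "kwargs": {"targets": [[1, 0.003, 0.003, 0.04, 0], [1, 0.003, 0.003, 0.09, 0], [1, 0.003, 0.003, 0.15, 0], [1, 0.003, 0.003, 0.2, 0], [1, 0.003, 0.003, 0.235, 0], [1, 0.003, 0.003, 0.255, 0], [1, 0.003, 0.003, 0.259, 0], [1, 0.003, 0.003, 0.259, 0]]}}

```text
time_s: 11.63
ee_pos: [466.0, 172.0, 79.0]
ee_rot: [-179.2, 0.3, 73.3]
force: [1.1, 0.1, 0.2]
gripper_width: 33.2
```

{"fn": "arm_command", "kwargs": {"targets": [[1, 0.0, 0, 0.005, 0], [1, 0.0, 0, 0.009, 0], [1, 0.0, 0, 0.012, 0], [1, 0.0, 0, 0.014, 0], [1, 0.0, 0, 0.016, 0], [1, 0.0, 0, 0.017, 0], [1, 0.0, 0, 0.017, 0]]}}

```text
time_s: 12.22
ee_pos: [465.8, 172.1, 70.5]
ee_rot: [-179.2, 0.3, 73.3]
force: [-0.2, -0.7, 0.1]
gripper_width: 33.2
```

```bash
python3 - <<'E'
from h import *
cmd((*PLACE["yellow"],70),73.4)
E
```

```text
cmd [ 0.0019 -0.      0.001 ] turn -0.0023 | pos [465.8 172.1  70.5] [-179.15    0.25   73.29] w 33.2 F [-0.2 -0.7  0.1] t 12.22
```

{"fn": "arm_command", "kwargs": {"targets": [[1, 0.001, 0, 0.001, 0], [1, 0.001, 0, 0.002, 0], [1, 0.001, 0, 0.003, 0], [1, 0.001, 0, 0.003, 0]]}}

```text
time_s: 12.55
ee_pos: [466.1, 172.7, 70.3]
ee_rot: [-179.2, 0.2, 73.3]
force: [-1.7, -1.4, 9.4]
gripper_width: 33.2
```

Contact. Releasing and retracting.

{"fn": "arm_command", "kwargs": {"targets": [[0.3, 0, 0, -0.001, 0], [0.3, 0, 0, -0.001, 0], [0.3, 0, 0, -0.001, 0], [0.3, 0, 0, -0.001, 0], [0.3, 0, 0, -0.001, 0], [0.3, 0, 0, -0.001, 0]]}}

```text
time_s: 13.05
ee_pos: [466.1, 172.7, 70.6]
ee_rot: [-179.2, 0.2, 73.3]
force: [0.3, -0.3, -0.3]
gripper_width: 63.9
```

{"fn": "arm_command", "kwargs": {"targets": [[0.3, 0, 0, -0.03, 0], [0.3, 0, 0, -0.08, 0], [0.3, 0, 0, -0.14, 0], [0.3, 0, 0, -0.2, 0], [0.3, 0, 0, -0.24, 0], [0.3, 0, 0, -0.27, 0], [0.3, 0, 0, -0.27, 0], [0.3, 0, 0, -0.27, 0]]}}

```text
time_s: 13.72
ee_pos: [468.2, 172.7, 205.6]
ee_rot: [-179.2, 0.2, 73.3]
force: [-0.1, 0.6, -0.5]
gripper_width: 64.3
```

```bash
python3 - <<'E'
from h import *
cmd((*PICK["blue"],206),98.2)
E
```

```text
cmd [-0.7351  0.2587 -0.0015] turn -0.5532 | pos [468.2 172.7 205.6] [-179.22    0.21   73.31] w 64.3 F [-0.1  0.6 -0.5] t 13.72
```

{"fn": "arm_command", "kwargs": {"targets": [[0.3, -0.05, 0.018, 0, -0.05], [0.3, -0.12, 0.042, 0, -0.1], [0.3, -0.195, 0.069, 0, -0.18], [0.3, -0.27, 0.095, 0, -0.26], [0.3, -0.345, 0.121, 0, -0.34], [0.3, -0.42, 0.148, 0, -0.42], [0.3, -0.495, 0.174, 0, -0.5], [0.3, -0.56, 0.197, 0, -0.55]]}}

```text
time_s: 14.38
ee_pos: [480.8, -125.9, 203.4]
ee_rot: [-179.0, -0.2, 98.2]
force: [0.6, 0.5, 0.5]
gripper_width: 63.9
```

```bash
python3 - <<'E'
from h import *
cmd((*PICK["blue"],206),98.2)
E
```

```text
cmd [-0.181  -0.0145 -0.0056] turn -0.0007 | pos [ 480.8 -125.9  203.4] [-179.02   -0.2    98.17] w 63.9 F [0.6 0.5 0.5] t 14.38
```

{"fn": "arm_command", "kwargs": {"targets": [[0.3, -0.06, -0.005, 0, 0], [0.3, -0.11, -0.009, 0, 0], [0.3, -0.15, -0.012, 0, 0], [0.3, -0.175, -0.014, 0, 0], [0.3, -0.181, -0.0145, 0, 0], [0.3, -0.181, -0.0145, 0, 0], [0.3, -0.181, -0.0145, 0, 0]]}}

```text
time_s: 14.97
ee_pos: [486.1, -215.5, 202.5]
ee_rot: [-179.0, -0.3, 98.2]
force: [0.3, 0.7, -0.7]
gripper_width: 64.1
```

```bash
python3 - <<'E'
from h import *
im=env.grab_frame("side")[:,:,::-1]
cv2.imwrite("pics/s3.png",im)
cmd((*PICK["blue"],79.5),98.2)
E
```

```text
cmd [-0.0036  0.0046  0.2466] turn 0.0005 | pos [ 486.3 -215.3  202.8] [-178.98   -0.26   98.22] w 63.6 F [ 0.1 -0.3 -0.6] t 15.02
```

View pics/s3.png

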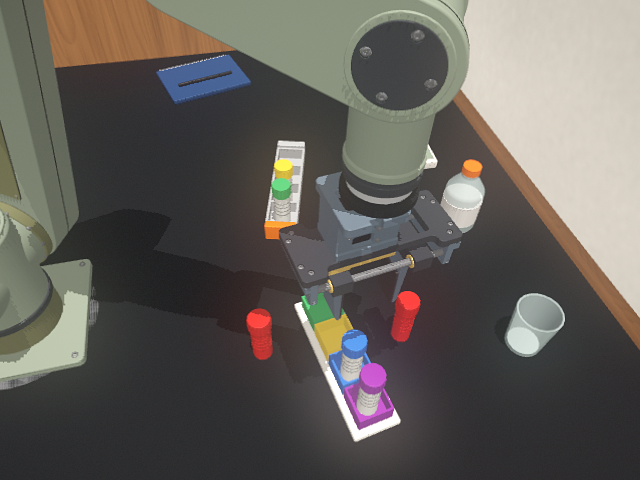

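The green (282,195) and yellow (284,170) tubes stand upright in the first two compartments from the orange block. Next is blue.

{"fn": "arm_command", "kwargs": {"targets": [[0.3, -0.004, 0.005, 0.03, 0], [0.3, -0.004, 0.005, 0.09, 0], [0.3, -0.004, 0.005, 0.15, 0], [0.3, -0.004, 0.005, 0.2, 0], [0.3, -0.004, 0.005, 0.23, 0], [0.3, -0.004, 0.005, 0.246, 0], [0.3, -0.004, 0.005, 0.246, 0], [0.3, -0.004, 0.005, 0.246, 0]]}}

```text
time_s: 15.68
ee_pos: [487.2, -216.2, 80.3]
ee_rot: [-179.0, -0.2, 98.3]
force: [-0.1, -0.7, -0.3]
gripper_width: 63.8
```

{"fn": "arm_command", "kwargs": {"targets": [[0.5, 0, 0, 0, 0], [0.6, 0, 0, 0, 0], [0.8, 0, 0, 0, 0], [1, 0, 0, 0, 0], [1, 0, 0, 0, 0], [1, 0, 0, 0, 0]]}}

```text
time_s: 16.18
ee_pos: [487.5, -216.4, 80.8]
ee_rot: [-179.1, -0.2, 98.3]
force: [-0.7, -0.6, 2.2]
gripper_width: 33.4
```

{"fn": "arm_command", "kwargs": {"targets": [[1, 0, 0, -0.03, 0], [1, 0, 0, -0.07, 0], [1, 0, 0, -0.12, 0], [1, 0, 0, -0.18, 0], [1, 0, 0, -0.23, 0], [1, 0, 0, -0.26, 0], [1, 0, 0, -0.26, 0], [1, 0, 0, -0.26, 0]]}}

```text
time_s: 16.85
ee_pos: [489.7, -216.6, 210.9]
ee_rot: [-179.1, -0.2, 98.3]
force: [-0.0, 0.9, -1.2]
gripper_width: 33.3
```

```bash
python3 - <<'E'
from h import *
cmd((*PLACE["blue"],210),73.4)
E
```

```text
cmd [0.8759 0.1108 0.0029] turn 0.5527 | pos [ 489.7 -216.6  210.9] [-179.1    -0.18   98.27] w 33.3 F [-0.   0.9 -1.2] t 16.85
```

{"fn": "arm_command", "kwargs": {"targets": [[1, 0.04, 0.005, 0, 0.03], [1, 0.11, 0.014, 0, 0.09], [1, 0.19, 0.024, 0, 0.16], [1, 0.27, 0.034, 0, 0.24], [1, 0.35, 0.044, 0, 0.32], [1, 0.42, 0.053, 0, 0.4], [1, 0.48, 0.061, 0, 0.46], [1, 0.51, 0.065, 0, 0.5]]}}

```text
time_s: 17.52
ee_pos: [483.6, 43.5, 209.2]
ee_rot: [-178.9, 0.2, 75.8]
force: [0.1, -0.5, 0.3]
gripper_width: 33.2
```

```bash
python3 - <<'E'
from h import *
cmd((*PLACE["blue"],210),73.4)
E
```

```text
cmd [ 0.3504 -0.093  -0.0009] turn 0.0532 | pos [483.6  43.5 209.2] [-178.86    0.18   75.79] w 33.2 F [ 0.1 -0.5  0.3] t 17.52
```

{"fn": "arm_command", "kwargs": {"targets": [[1, 0.06, -0.016, 0, 0.05], [1, 0.13, -0.034, 0, 0.05], [1, 0.2, -0.053, 0, 0.05], [1, 0.26, -0.069, 0, 0.05], [1, 0.31, -0.082, 0, 0.05], [1, 0.34, -0.09, 0, 0.05], [1, 0.35, -0.093, 0, 0.05], [1, 0.35, -0.093, 0, 0.05]]}}

```text
time_s: 18.18
ee_pos: [480.5, 225.0, 207.7]
ee_rot: [-178.7, 0.4, 73.7]
force: [0.2, 0.1, 0.2]
gripper_width: 33.3
```

```bash
python3 - <<'E'
from h import *
cmd((*PLACE["blue"],79),73.4)
E
```

```text
cmd [0.0017 0.0079 0.2573] turn 0.0057 | pos [480.5 225.  207.7] [-178.72    0.36   73.66] w 33.3 F [0.2 0.1 0.2] t 18.18
```

{"fn": "arm_command", "kwargs": {"targets": [[1, 0.002, 0.007, 0.04, 0], [1, 0.002, 0.007, 0.09, 0], [1, 0.002, 0.007, 0.15, 0], [1, 0.002, 0.007, 0.2, 0], [1, 0.002, 0.007, 0.235, 0], [1, 0.002, 0.007, 0.253, 0], [1, 0.002, 0.007, 0.257, 0], [1, 0.002, 0.007, 0.257, 0]]}}

```text
time_s: 18.85
ee_pos: [481.1, 224.3, 78.9]
ee_rot: [-178.7, 0.4, 73.6]
force: [-0.9, -0.6, -0.6]
gripper_width: 33.5
```

{"fn": "arm_command", "kwargs": {"targets": [[1, 0.0, 0, 0.005, 0], [1, 0.0, 0, 0.008, 0], [1, 0.0, 0, 0.011, 0], [1, 0.0, 0, 0.013, 0], [1, 0.0, 0, 0.015, 0], [1, 0.0, 0, 0.016, 0], [1, 0.0, 0, 0.016, 0]]}}

```text
time_s: 19.43
ee_pos: [481.0, 224.4, 71.0]
ee_rot: [-178.7, 0.4, 73.6]
force: [0.4, 0.2, -0.4]
gripper_width: 33.1
```

{"fn": "arm_command", "kwargs": {"targets": [[1, 0, 0, 0.001, 0], [1, 0, 0, 0.002, 0], [1, 0, 0, 0.003, 0], [1, 0, 0, 0.003, 0]]}}

```text
time_s: 19.77
ee_pos: [481.2, 224.7, 70.8]
ee_rot: [-178.7, 0.3, 73.6]
force: [-2.9, -0.8, 8.5]
gripper_width: 33.5
```

```bash
python3 - <<'E'
from h import *
cmd((*PLACE["blue"],70),73.4)
E
```

```text
cmd [0.0004 0.0006 0.0015] turn 0.0047 | pos [481.2 224.7  70.8] [-178.73    0.34   73.61] w 33.5 F [-2.9 -0.8  8.5] t 19.77
```

Contact at the expected height. Releasing.

{"fn": "arm_command", "kwargs": {"targets": [[0.3, 0, 0, -0.001, 0], [0.3, 0, 0, -0.001, 0], [0.3, 0, 0, -0.001, 0], [0.3, 0, 0, -0.001, 0], [0.3, 0, 0, -0.001, 0], [0.3, 0, 0, -0.001, 0]]}}

```text
time_s: 20.27
ee_pos: [481.1, 224.6, 71.0]
ee_rot: [-178.7, 0.4, 73.6]
force: [0.9, 0.8, 0.4]
gripper_width: 63.5
```

{"fn": "arm_command", "kwargs": {"targets": [[0.3, 0, 0, -0.03, 0], [0.3, 0, 0, -0.08, 0], [0.3, 0, 0, -0.14, 0], [0.3, 0, 0, -0.2, 0], [0.3, 0, 0, -0.24, 0], [0.3, 0, 0, -0.27, 0], [0.3, 0, 0, -0.27, 0], [0.3, 0, 0, -0.27, 0]]}}

```text
time_s: 20.93
ee_pos: [484.4, 224.6, 206.1]
ee_rot: [-178.8, 0.3, 73.6]
force: [-0.7, 0.1, -0.5]
gripper_width: 63.7
```

```bash
python3 - <<'E'
from h import *
cmd((*PICK["purple"],206),98.2)
E
```

```text
cmd [-0.9453  0.2999 -0.001 ] turn -0.5465 | pos [484.4 224.6 206.1] [-178.76    0.32   73.61] w 63.7 F [-0.7  0.1 -0.5] t 20.93
```

{"fn": "arm_command", "kwargs": {"targets": [[0.3, -0.05, 0.016, 0, -0.05], [0.3, -0.12, 0.038, 0, -0.1], [0.3, -0.19, 0.06, 0, -0.18], [0.3, -0.26, 0.082, 0, -0.26], [0.3, -0.33, 0.105, 0, -0.34], [0.3, -0.4, 0.127, 0, -0.42], [0.3, -0.45, 0.143, 0, -0.5], [0.3, -0.47, 0.149, 0, -0.54]]}}

```text
time_s: 21.6
ee_pos: [488.3, -25.1, 203.8]
ee_rot: [-178.5, -0.2, 97.9]
force: [0.0, 0.7, -0.3]
gripper_width: 63.8
```

```bash
python3 - <<'E'
from h import *
cmd((*PICK["purple"],206),98.2)
E
```

```text
cmd [-0.4893 -0.0546 -0.0046] turn -0.0071 | pos [488.3 -25.1 203.8] [-178.52   -0.19   97.88] w 63.8 F [ 0.   0.7 -0.3] t 21.6
```

{"fn": "arm_command", "kwargs": {"targets": [[0.3, -0.07, -0.008, 0, 0], [0.3, -0.15, -0.017, 0, 0], [0.3, -0.23, -0.026, 0, 0], [0.3, -0.31, -0.035, 0, 0], [0.3, -0.39, -0.044, 0, 0], [0.3, -0.45, -0.05, 0, 0], [0.3, -0.48, -0.054, 0, 0], [0.3, -0.489, -0.0546, 0, 0]]}}

```text
time_s: 22.27
ee_pos: [493.8, -272.9, 201.6]
ee_rot: [-178.4, -0.3, 97.7]
force: [0.1, -0.4, 0.6]
gripper_width: 63.8
```

{"fn": "arm_command", "kwargs": {"targets": [[0.3, 0, 0, 0, 0], [0.3, 0, 0, 0, 0]]}}

```text
time_s: 22.43
ee_pos: [493.3, -271.6, 200.4]
ee_rot: [-178.2, -0.4, 97.7]
force: [-0.3, 0.8, 0.1]
gripper_width: 63.7
```

```bash
python3 - <<'E'
from h import *
cmd((*PICK["purple"],79.5),98.2)
E
```

```text
cmd [-0.0014  0.0106  0.2416] turn -0.0106 | pos [ 493.3 -271.6  200.4] [-178.25   -0.43   97.72] w 63.7 F [-0.3  0.8  0.1] t 22.43
```

{"fn": "arm_command", "kwargs": {"targets": [[0.3, -0.001, 0.0105, 0.03, -0.01], [0.3, -0.001, 0.0105, 0.09, -0.01], [0.3, -0.001, 0.0105, 0.15, -0.01], [0.3, -0.001, 0.0105, 0.2, -0.01], [0.3, -0.001, 0.0105, 0.23, -0.01], [0.3, -0.001, 0.0105, 0.241, -0.01], [0.3, -0.001, 0.0105, 0.241, -0.01], [0.3, -0.001, 0.0105, 0.241, -0.01]]}}

```text
time_s: 23.1
ee_pos: [495.4, -270.2, 80.6]
ee_rot: [-178.3, -0.4, 98.3]
force: [0.4, -0.0, 0.5]
gripper_width: 63.7
```

{"fn": "arm_command", "kwargs": {"targets": [[0.5, 0, 0, 0, 0], [0.6, 0, 0, 0, 0], [0.8, 0, 0, 0, 0], [1, 0, 0, 0, 0], [1, 0, 0, 0, 0], [1, 0, 0, 0, 0]]}}

```text
time_s: 23.6
ee_pos: [495.7, -270.5, 81.1]
ee_rot: [-178.4, -0.4, 98.2]
force: [-0.2, -0.2, 2.1]
gripper_width: 33.4
```

```bash
python3 - <<'E'
from h import *
s=env.state()["ee_pos"]
cmd((s[0],s[1],212),98.2)
E
```

```text
cmd [ 0.0017 -0.0075 -0.2618] turn 0.0008 | pos [ 495.7 -270.5   81.1] [-178.35   -0.38   98.24] w 33.4 F [-0.2 -0.2  2.1] t 23.6
```

{"fn": "arm_command", "kwargs": {"targets": [[1, 0, -0.001, -0.03, 0], [1, 0, -0.002, -0.07, 0], [1, 0.001, -0.004, -0.12, 0], [1, 0.001, -0.005, -0.18, 0], [1, 0.002, -0.007, -0.23, 0], [1, 0.002, -0.0075, -0.262, 0], [1, 0.002, -0.0075, -0.262, 0], [1, 0.002, -0.0075, -0.262, 0]]}}

```text
time_s: 24.27
ee_pos: [495.7, -270.4, 212.3]
ee_rot: [-178.4, -0.3, 98.2]
force: [-0.3, 0.1, -0.8]
gripper_width: 33.7
```

```bash
python3 - <<'E'
from h import *
cmd((*((np.array(PICK["purple"])+PLACE["purple"])/2),212),80); cmd((*PLACE["purple"],212),73.4)
E
```

```text
cmd [0.5405 0.0785 0.0016] turn 0.4051 | pos [ 495.7 -270.4  212.3] [-178.4    -0.34   98.23] w 33.7 F [-0.3  0.1 -0.8] t 24.27
cmd [1.0823 0.1591 0.0026] turn 0.5518 | pos [ 495.7 -270.4  212.3] [-178.4    -0.34   98.23] w 33.7 F [-0.3  0.1 -0.8] t 24.27
```

{"fn": "arm_command", "kwargs": {"targets": [[1, 0.04, 0.006, 0, 0.03], [1, 0.11, 0.016, 0, 0.08], [1, 0.19, 0.028, 0, 0.14], [1, 0.27, 0.04, 0, 0.2], [1, 0.34, 0.05, 0.001, 0.26], [1, 0.4, 0.059, 0.001, 0.3], [1, 0.44, 0.065, 0.001, 0.32], [1, 0.45, 0.066, 0.001, 0.32]]}}

```text
time_s: 24.93
ee_pos: [494.7, -40.0, 210.2]
ee_rot: [-178.1, -0.0, 84.0]
force: [-0.9, 0.3, -0.2]
gripper_width: 33.3
```

{"fn": "arm_command", "kwargs": {"targets": [[1, 0, 0, 0, 0], [1, 0, 0, 0, 0]]}}

```text
time_s: 25.1
ee_pos: [493.9, -40.1, 208.7]
ee_rot: [-177.9, 0.0, 84.1]
force: [-0.3, 0.6, 0.1]
gripper_width: 33.0
```

```bash
python3 - <<'E'
from h import *
cmd((*PLACE["purple"],212),73.4)
E
```

```text
cmd [ 0.6305 -0.0597 -0.0048] turn 0.2368 | pos [493.9 -40.1 208.7] [-1.7793e+02  2.0000e-02  8.4060e+01] w 33.0 F [-0.3  0.6  0.1] t 25.1
```

{"fn": "arm_command", "kwargs": {"targets": [[1, 0.05, -0.005, 0, 0.03], [1, 0.12, -0.011, -0.001, 0.07], [1, 0.2, -0.019, -0.002, 0.11], [1, 0.28, -0.027, -0.002, 0.15], [1, 0.36, -0.034, -0.003, 0.19], [1, 0.43, -0.041, -0.003, 0.23], [1, 0.49, -0.046, -0.004, 0.237], [1, 0.54, -0.051, -0.004, 0.237]]}}

```text
time_s: 25.77
ee_pos: [497.0, 231.8, 210.7]
ee_rot: [-177.9, 0.4, 73.4]
force: [0.1, -0.5, -0.9]
gripper_width: 33.2
```

```bash
python3 - <<'E'
from h import *
cmd((*PLACE["purple"],212),73.4)
E
```

```text
cmd [ 0.0855 -0.0259 -0.0023] turn -0.0009 | pos [497.  231.8 210.7] [-177.95    0.44   73.36] w 33.2 F [ 0.1 -0.5 -0.9] t 25.77
```

{"fn": "arm_command", "kwargs": {"targets": [[1, 0.045, -0.014, -0.001, 0], [1, 0.07, -0.021, -0.002, 0], [1, 0.085, -0.026, -0.002, 0], [1, 0.0855, -0.026, -0.002, 0], [1, 0.0855, -0.026, -0.002, 0], [1, 0.0855, -0.026, -0.002, 0]]}}

```text
time_s: 26.27
ee_pos: [497.0, 275.0, 211.8]
ee_rot: [-177.9, 0.5, 73.3]
force: [0.0, 0.5, 0.0]
gripper_width: 33.5
```

```bash
python3 - <<'E'
from h import *
s=env.grab_frame("side")[:,:,::-1]
cv2.imwrite("pics/g5.png",cv2.resize(s[60:260,200:400],(600,600),interpolation=cv2.INTER_CUBIC))
cmd((*PLACE["purple"],79.5),73.4)
E
```

```text
cmd [0.0048 0.0086 0.2647] turn -0.0027 | pos [497.  275.2 211.9] [-177.95    0.47   73.28] w 32.9 F [-0.  -1.1 -0.4] t 26.32
```

View pics/g5.png

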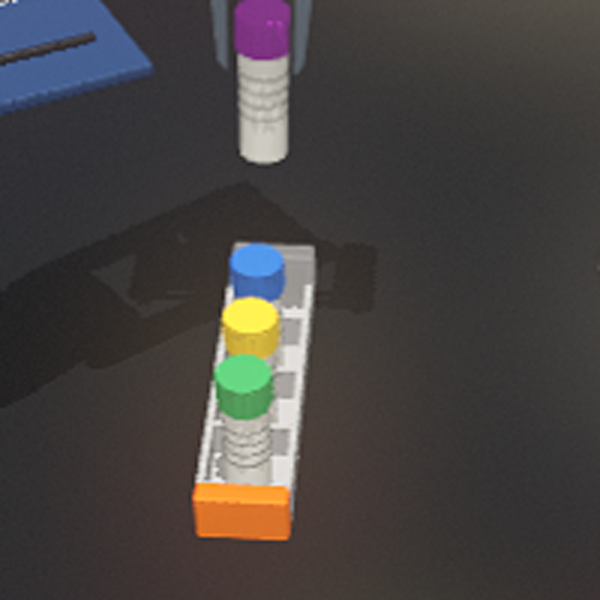

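The green (245,385), yellow (250,325) and blue (257,270) tubes are upright in the first three compartments. Purple hangs upright above the fourth. Lowering.

{"fn": "arm_command", "kwargs": {"targets": [[1, 0.001, 0.002, 0.04, 0], [1, 0.002, 0.003, 0.09, 0], [1, 0.003, 0.005, 0.15, 0], [1, 0.004, 0.006, 0.2, 0], [1, 0.005, 0.008, 0.24, 0], [1, 0.005, 0.0085, 0.26, 0], [1, 0.005, 0.0085, 0.2645, 0], [1, 0.005, 0.0085, 0.2645, 0]]}}

```text
time_s: 26.98
ee_pos: [497.2, 276.1, 79.7]
ee_rot: [-177.9, 0.5, 73.2]
force: [-0.3, 0.1, -0.6]
gripper_width: 33.4
```

{"fn": "arm_command", "kwargs": {"targets": [[1, 0.0, 0, 0.005, 0], [1, 0.0, 0, 0.008, 0], [1, 0.0, 0, 0.011, 0], [1, 0.0, 0, 0.013, 0], [1, 0.0, 0, 0.015, 0], [1, 0.0, 0, 0.016, 0], [1, 0.0, 0, 0.016, 0]]}}

```text
time_s: 27.57
ee_pos: [496.8, 276.1, 71.6]
ee_rot: [-177.9, 0.5, 73.2]
force: [-0.8, 0.2, -1.2]
gripper_width: 33.0
```

{"fn": "arm_command", "kwargs": {"targets": [[1, 0, 0, 0.001, 0], [1, 0, 0, 0.002, 0], [1, 0, 0, 0.003, 0], [1, 0, 0, 0.003, 0]]}}

```text
time_s: 27.9
ee_pos: [497.0, 276.4, 71.1]
ee_rot: [-178.0, 0.4, 73.2]
force: [-0.7, -1.1, 6.9]
gripper_width: 33.3
```

```bash
python3 - <<'E'
from h import *
cmd((*PLACE["purple"],71),73.4)
E
```

```text
cmd [ 0.0002 -0.0001  0.0002] turn -0.0036 | pos [497.  276.4  71.1] [-177.97    0.45   73.24] w 33.3 F [-0.7 -1.1  6.9] t 27.9
```

{"fn": "arm_command", "kwargs": {"targets": [[0.3, 0, 0, -0.001, 0], [0.3, 0, 0, -0.001, 0], [0.3, 0, 0, -0.001, 0], [0.3, 0, 0, -0.001, 0], [0.3, 0, 0, -0.001, 0], [0.3, 0, 0, -0.001, 0]]}}

```text
time_s: 28.4
ee_pos: [496.9, 276.4, 71.4]
ee_rot: [-178.0, 0.5, 73.2]
force: [0.7, -0.8, 0.1]
gripper_width: 63.7
```

{"fn": "arm_command", "kwargs": {"targets": [[0.3, 0, 0, -0.03, 0], [0.3, 0, -0.002, -0.08, 0], [0.3, 0, -0.004, -0.14, 0], [0.3, 0, -0.006, -0.2, 0], [0.3, 0, -0.008, -0.26, 0], [0.3, 0, -0.01, -0.3, 0], [0.3, 0, -0.01, -0.32, 0], [0.3, 0, -0.01, -0.32, 0]]}}

```text
time_s: 29.07
ee_pos: [499.0, 277.9, 233.8]
ee_rot: [-178.2, 0.3, 73.2]
force: [0.2, 0.5, 0.3]
gripper_width: 63.7
```

```bash
python3 - <<'E'
from h import *
cmd((330,-100,235),90)
E
```

```text
cmd [-0.8212 -0.1056  0.0047] turn -0.3725 | pos [499.  277.9 233.8] [-178.16    0.27   73.24] w 63.7 F [0.2 0.5 0.3] t 29.07
```

Moving clear of the rack so the top camera can see it.

{"fn": "arm_command", "kwargs": {"targets": [[0.3, -0.06, -0.008, 0, 0], [0.3, -0.13, -0.017, 0, 0], [0.3, -0.2, -0.026, 0, 0], [0.3, -0.27, -0.035, 0, 0], [0.3, -0.34, -0.044, 0, 0], [0.3, -0.41, -0.053, 0, 0], [0.3, -0.48, -0.062, 0, 0], [0.3, -0.55, -0.071, 0, 0]]}}

```text
time_s: 29.73
ee_pos: [383.7, 23.6, 234.3]
ee_rot: [-178.0, 0.3, 73.3]
force: [0.8, -1.1, -0.1]
gripper_width: 63.8
```

{"fn": "arm_command", "kwargs": {"targets": [[0.3, -0.08, 0, 0, 0], [0.3, -0.15, 0, 0, 0], [0.3, -0.22, 0, 0, 0], [0.3, -0.29, 0, 0, 0], [0.3, -0.33, 0, 0, 0], [0.3, -0.35, 0, 0, 0], [0.3, -0.35, 0, 0, 0], [0.3, -0.35, 0, 0, 0]]}}

```text
time_s: 30.4
ee_pos: [332.6, -143.8, 234.0]
ee_rot: [-177.8, 0.3, 73.2]
force: [0.3, -0.2, -0.0]
gripper_width: 63.9
```

```bash
python3 - <<'E'
from h import *
t=env.grab_frame("top")[:,:,::-1];s=env.grab_frame("side")[:,:,::-1]
cv2.imwrite("pics/f.png",np.hstack([cv2.resize(t[190:300,140:310],(510,330),interpolation=cv2.INTER_CUBIC),cv2.resize(s[130:240,240:330],(270,330),interpolation=cv2.INTER_CUBIC)]))
cv2.imwrite("pics/ft.png",t);cmd((330,-100,235),90)
E
```

```text
cmd [ 0.0811 -0.0309 -0.0002] turn -0.3709 | pos [ 333.1 -143.3  234.6] [-177.87    0.3    73.31] w 63.8 F [ 0.5 -0.2 -0. ] t 30.5
```

View pics/f.png

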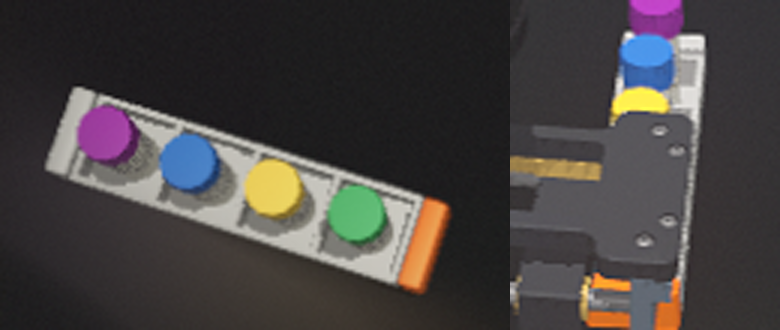

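View pics/ft.png

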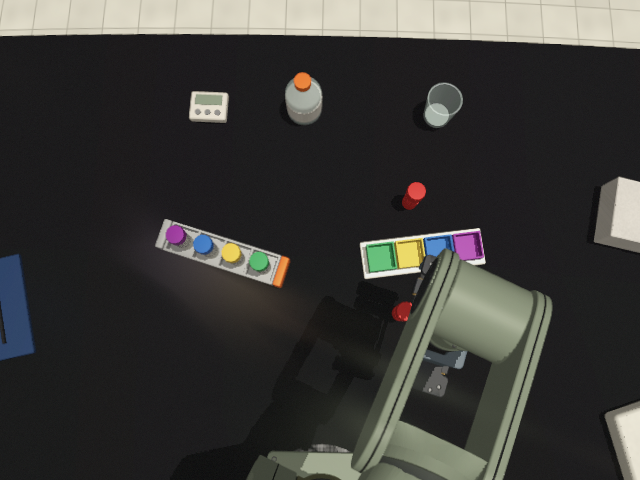

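Top view: from the orange block (282,270) the order is green (259,261), yellow (231,253), blue (203,245), purple (176,235), all upright. The cups are empty, the red tubes haven't moved, and the gripper is clear at z = 234 mm. Handing in.

```bash
python3 -c "
from workcell import env
print(env.job_done())"
```

```text
the job is handed in; nothing more can be done
None
```

All four tubes are in the grey rack, one to a compartment: green next to the orange end block, then yellow, blue and purple towards the plain end. I gripped each by its cap and lowered it until the rack floor pushed back (7–10 N). I then released it, and handed the job in after about 30.5 s.

- **Final top view:** all four stand upright in the right order, the cups are empty, and the two red tubes are where they started. The gripper was open and clear at z ≈ 234 mm.
- **Final side view:** the arm hid the green tube and part of the yellow, so in this view those two were last seen upright just before purple was lowered.
- **Tool tilt:** the tool drifted about 2° off vertical over the run, but the tubes still hung and landed upright.

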